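Seat a changer module, flip the catch and hold the test lever

TASK

Put the grey changer module into the open front of the test jig's slide, with its brass contact face towards the black end stop, and slide it under the rail lips fully home, until the sprung detent clicks up behind it. Then flip the red safety catch all the way over, away from the module, and only after that pull the black-gripped test lever towards the robot to its stop, and finish still holding it there: it springs back if let go. Leave the other things on the counter where they are.

Things in the scene. Friction and masses are not known exactly. Their poses are not given: they have to be found in the camera images.
- jig: Fixed test jig: blue base plate 260 (x) x 280 (y) x 12 mm high. Origin on the counter under the plate, 25 mm in +y of the plate's middle; its +x points away from the robot (yaw up to 0.2 rad either way), +y to the left, z up. It carries the slide along its x (centre line y = +50 mm), the lever at y = -60 mm and the red catch at y = -105 mm.
- bay (a point): On the plate's top face (12 mm above the counter), on the slide's centre line at jig x = -55 mm: with the module's origin here and its axes along the jig's, its foot stands in the open mouth of the slide, before the detent and with nothing above it. The guide walls either side flare from 88 mm apart at jig x = -43 mm to 70 mm apart at jig x = 0, then run straight, 70 mm apart and 11 mm high.
- home (a point): On the plate's top face, on the slide's centre line at jig x = +65 mm: where the module's origin lies when fully home. The foot's front then meets the black end stop (80 mm wide, 45 mm high). Between bay and home the module travels 120 mm along the jig's +x. Steel lips from about jig x = 16 mm on overhang the foot's two edges: 56 mm apart, underside 11 mm above the plate, top at most 20 mm above the plate, so the module cannot be lowered straight into its home.
- detent (a joint): Brass dome in the slide's floor at jig x = +12 mm; m; 0 = fully up (3 mm proud of the floor), 0.003 = pressed flush by the module's foot. Passing it takes about 3 N of push (besides the module's friction); it rises again behind the foot's back edge and holds the module home with under 1 mm of play.
- module: Loose grey changer module, 0.37 to 0.63 kg. Foot 90 (x) x 66 (y) x 8 mm, black; grey body above it 84 (x) x 50 (y) mm, flat sides, up to 90 mm above the underside. Origin at the centre of its underside, z up; +x points to the end with the low brass contact strip (this end goes in first), -x to the end with the three-slot panel. Grip it across the 50 mm, in the upper 35 mm of the body.
- contact (a point): Middle of the brass contact strip on the module's leading (+x) end, 43 mm ahead of the module's origin and 30 mm above its underside.
- catch (a joint): Red safety catch, rad: about 0 (up to 0.15 at the start) = guarding, its tongue lies across the lever's path and blocks it; 1.5 = flipped fully over to its stop. It turns about the jig's x axis through catch_hinge, its knob going from the lever's side up over the top and down to the jig's -y side. Stiff (1 to 2 N at the knob), it stays where it is left.
- catch_knob (a point): Centre of the catch's red knob, a roller 18 mm in diameter and 30 mm long along the jig's x axis, on a 10 mm round arm 60 mm long from the hinge line. At joint 0 it leans 0.6 rad from upright towards the jig's +y (to the lever's side), at 1.5 it leans 0.9 rad towards -y.
- catch_hinge (a point): Point on the catch's hinge line (parallel to the jig's x), at the knob's jig x; 57 mm above the counter. Bearing blocks 20 mm wide, up to 66 mm above the counter, stand on the line 25 mm nearer the robot and 100 mm farther.
- lever (a joint): Test lever, rad: 0 = at rest, leaning 0.3 rad from upright away from the robot; grows as it is pulled towards the robot (jig's -x); 0.70 = at its stop, leaning 0.4 rad towards the robot. A spring returns it: about 2 N at the grip to start, 6 N at the stop. With the catch on, it is blocked at about 0.1.
- lever_grip (a point): The lever's black grip: round bar 22 mm in diameter, 60 mm long along the jig's y axis, this point at its centre, on a 12 mm round shaft 135 mm above the hinge. It moves on an arc of 135 mm radius about lever_hinge and turns with the lever. Can be pinched from above, front and back.
- lever_hinge (a point): Point on the lever's hinge line (parallel to the jig's y), under the middle of the grip; 37 mm above the counter. Cheeks either side of it reach 52 mm above the counter.
- funnel: Loose red plastic coin funnel standing mouth down, 92 mm wide, 85 mm high, origin under its centre. Bystander.
- magnet: Loose blackened steel pickup magnet, 40 mm wide, 97 mm high, upright, origin under its centre. Bystander.
- gauge_ring: Loose brass coin gauge ring lying flat, 48 mm across, 8 mm high, origin under its centre. Bystander.
- screwdriver: Loose screwdriver lying on the counter, origin under its middle. Bystander.
- oil_can: Loose yellow plastic bottle, 48 mm wide, 110 mm high, upright, origin under its centre. Bystander.
There are look-alikes about, which are no part of the job. Leave any blue or white look-alike of the module alone.

How it is judged:
By the outcome, as a careful person would: the job done as asked, in the order asked, and still so for the second after the job is handed in, while the arm keeps its last pose, push and grip.
It also fails if it takes over 61 s, if anything falls off the work surface, if the arm or the gripper's body presses on something with over 40 N, if the wrist force passes 120 N, or if a joint passes its speed limit or range.

ROBOT

A 7-joint arm with a two-finger parallel gripper is mounted at the origin on the work surface. World frame = base frame: x ahead of the robot, y to its left, z up, the work surface at z = 0. Lengths are in mm, angles in degrees, forces in N, time in s.
With the tool pointing down it reaches from about 425 to 1025 mm from the base axis. Payload 3.6 kg.
Tool frame: the origin (TCP) lies on the centre line of the jaws, within the pads' length; the fingertips stand 17 mm ahead of it and the grasp point (between the pads) lies 2 mm behind it; z points along the fingers, x is the direction in which the jaws open and shut, and the axes are right-handed (so a half turn about z gives the same grasp; the last joint's range is limited). The gripper opens to 85 mm and grips with 20 to 120 N. Pads are 22 mm wide; open, the fingers measure 114 mm over their backs; the gripper's body (76 mm by 85 mm) begins 54 mm behind the grasp point. The pads swing forward as they close: fully open they stand 13 mm farther back than shut.
Start: joints at [-69.357, 33.873, 2.773, 92.16, -1.908, 54.013, -1.931], TCP at [317.824, 651.627, 248.302] pointing down, gripper open.
Joint ranges: [-153.93, 153.93], [-27.13, 128.08], [-72.61, 78.16], [10.71, 143.7], [-87.88, 267.88], [4.46, 118.87], [-176.78, 176.78]. Speed limits (degrees/s): [147.25, 147.25, 180, 180, 180, 180, 180].

INTERFACE

Orientations are given as a 3x3 rotation matrix whose columns are the frame's x, y, z axes.
In Python, from rig import manip gives the robot as it stands. The module is installed in compiled form; this text tells all that it offers.
- The arm moves only by the tool servo_tool, never from a script. Its argument "plan" is one flat list of numbers, 7 for each row, row after row: the turn, a rotation vector about the world's x, y, z in degrees, then the shift along the world's x, y, z in m, then the closure, from -1 (fully open) to 1 (shut), so that 0 is half open. A call has 1 to 8 rows; each row shifts and turns the commanded pose from where the row before left it; what a row does not reach is not made up. A row lasts 1/8 s, in which the tool goes at most 62.5 mm and 10.7 degrees, less where a joint would pass 70% of its speed; a pose out of reach is approached as far as the arm can. A call is refused whole if a number of a shift passes 0.0625 or a number of a turn 10.7, either way. A call with a gripper value outside its range is refused whole. The fingers move at their own pace and stop on an object; "grip_force" is the grip in N (left out, the last holds). Time passes only in rows, so rows that do not move let the fingers close. It gives the time, the measured TCP pose, the force and the opening at its end, in the units of the state.
- manip.read_state(): the state, without advancing time (a new reading comes with each control period).
- manip.snapshot(name): name is "scene" or "top"; returns the picture (384x512x3 uint8, red, green, blue); there is no depth.
- manip.camera_model(name): a dict with "fx", "fy", "cx", "cy" (pixels), "extrinsics" (4x4, takes a point from camera to world coordinates). Camera axes: x right, y up, looking along -z (the intrinsics and any distortion apply to the point x, -y, -z); pixel columns grow to the right and rows downward; lengths in mm; the calibration is good to about 2 mm. A picture is of the moment at which its call begins. camera_model takes no time and is no camera call.
- manip.sign_off(): hands the job in, once; it reports no verdict.
The state is a dict: "time_s": time; "joint_positions": joint angles; "joint_vel": joint speeds; "joint_torque": joint torques, N m; "position": TCP position; "ee_rot": TCP orientation; "contact_force": force on the tool from outside, world axes, zero at the start; "ft_torque": the same for the moment, N m; "finger_gap": finger opening in mm.
Only numpy, scipy, OpenCV 4.12 (cv2) and the standard library are available. Lean on these libraries where they do the work, as an engineer would, in place of code of your own. Each camera call takes 0.05 s, during which the arm holds its last target.

## Working session

There is one attempt and no reset: what is moved stays moved. The work goes in short steps, Python scripts to look and compute and a tool call to move; the robot and the scene stay as the last step left them, time stands still between calls to the robot, and variables do not carry over. Pictures are saved under pics/ and viewed, and the job is handed in when it is done.

Besides the shell and the picture viewer there is one more tool, called after "Call:" as name(argument=value, ...) on one line, values as JSON. servo_tool: Moves the arm, as the interface text tells. Its arguments: {"type":"object","properties":{"plan":{"type":"array","items":{"type":"number"}},"grip_force":{"type":"number"}},"required":["plan"]}

```bash
mkdir -p pics; cat > h.py <<'E'
import numpy as np, cv2
from rig import manip
def cam(n):
    m=manip.camera_model(n); return m
def ray(n,u,v):
    m=cam(n); d=np.array([(u-m['cx'])/m['fx'],-(v-m['cy'])/m['fy'],-1.0]); T=np.array(m['extrinsics'])
    return T[:3,3],T[:3,:3]@d
def onz(n,u,v,z):
    o,d=ray(n,u,v); return o+d*(z-o[2])/d[2]
def proj(n,p):
    m=cam(n);T=np.array(m['extrinsics']); q=T[:3,:3].T@(np.asarray(p,float)-T[:3,3])
    return np.array([m['cx']+m['fx']*q[0]/-q[2], m['cy']-m['fy']*q[1]/-q[2]])
def tri(pa,pb):
    (o1,d1),(o2,d2)=ray(*pa),ray(*pb)
    d1/=np.linalg.norm(d1);d2/=np.linalg.norm(d2)
    s=np.linalg.lstsq(np.c_[d1,-d2],o2-o1,rcond=None)[0]
    a,b=o1+s[0]*d1,o2+s[1]*d2
    return (a+b)/2,np.linalg.norm(a-b)
def snap(n,f):
    im=manip.snapshot(n); cv2.imwrite(f'pics/{f}.png',im[:,:,::-1]); return im
E
python3 - <<'E'
from h import *
for n in('scene','top'):
    snap(n,n+'0'); print({k:(np.round(v,3).tolist() if k=='extrinsics' else v) for k,v in cam(n).items()})
print(manip.read_state())
E
```

```text
{'fx': 426.13911378994686, 'fy': 426.13911378994686, 'cx': 256.531459203417, 'cy': 189.87975457171356, 'extrinsics': [[0.883, -0.384, 0.271, 885.749], [0.469, 0.735, -0.49, -627.157], [-0.011, 0.56, 0.829, 1280.393], [0.0, 0.0, 0.0, 1.0]]}
{'fx': 390.79084189609176, 'fy': 390.79084189609176, 'cx': 258.8856686876381, 'cy': 194.45529430935642, 'extrinsics': [[-0.016, 0.983, -0.181, 318.01], [-1.0, -0.02, -0.02, 24.619], [-0.023, 0.181, 0.983, 1221.599], [0.0, 0.0, 0.0, 1.0]]}
{'time_s': 0.1, 'joint_positions': array([-69.35678368,  33.91864892,   2.76649549,  92.22949699,
        -1.90975702,  54.01380039,  -1.93186352]), 'joint_vel': array([ 0.04504661, -0.07013451, -0.06279588, -0.07960972, -0.00828962,
       -0.02104278,  0.0233901 ]), 'joint_torque': array([ 4.37287163e-03, -5.49993467e+01,  1.55304193e+00, -1.98825181e+01,
        9.62350139e-03,  3.84213694e-03, -1.18972429e-05]), 'position': array([317.47832836, 650.98738923, 247.2747553 ]), 'ee_rot': array([[ 4.38321816e-01,  8.98817732e-01, -8.17984881e-04],
       [ 8.98815834e-01, -4.38322573e-01, -1.84911670e-03],
       [-2.02056012e-03,  7.52904277e-05, -9.99997956e-01]]), 'contact_force': array([-0.38883322,  0.17804635, -0.52799775]), 'ft_torque': array([ 0.00595185, -0.00972139, -0.03119105]), 'finger_gap': 85.40739656632152}
```

View pics/scene0.png

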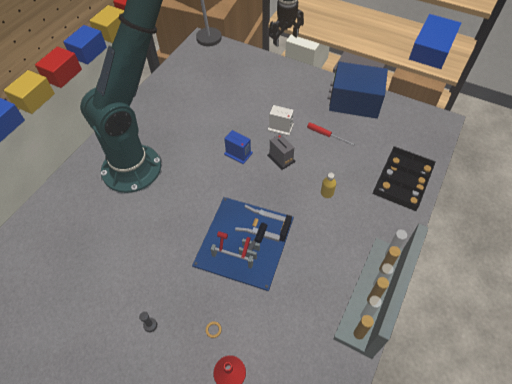

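View pics/top0.png

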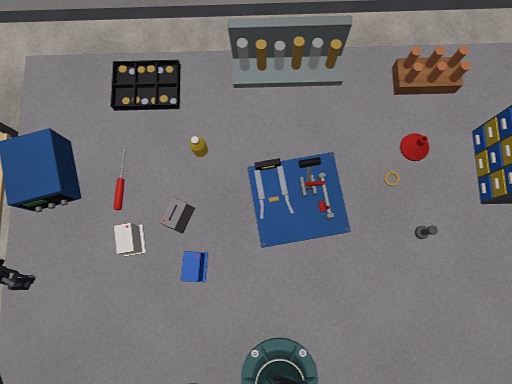

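The top view shows the jig plate at about (298,198) px and the grey module at (178,214). The blue and white look-alikes are beside the module. I'll enlarge these areas.

```bash
python3 - <<'E'
from h import *
a=cv2.imread('pics/top0.png');b=cv2.imread('pics/scene0.png')
def crop(i,x,y,w,h,s,f): cv2.imwrite('pics/'+f,cv2.resize(i[y:y+h,x:x+w],None,fx=s,fy=s,interpolation=cv2.INTER_CUBIC))
crop(a,240,140,120,110,5.4,'c1.png')
crop(b,185,190,120,105,5.5,'c2.png')
m=np.hstack([cv2.resize(a[180:260,140:220],None,fx=5,fy=5,interpolation=cv2.INTER_CUBIC),cv2.resize(b[110:190,240:320],None,fx=5,fy=5,interpolation=cv2.INTER_CUBIC)])
cv2.imwrite('pics/c3.png',m)
E
```

```text
(no output)
```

View pics/c1.png

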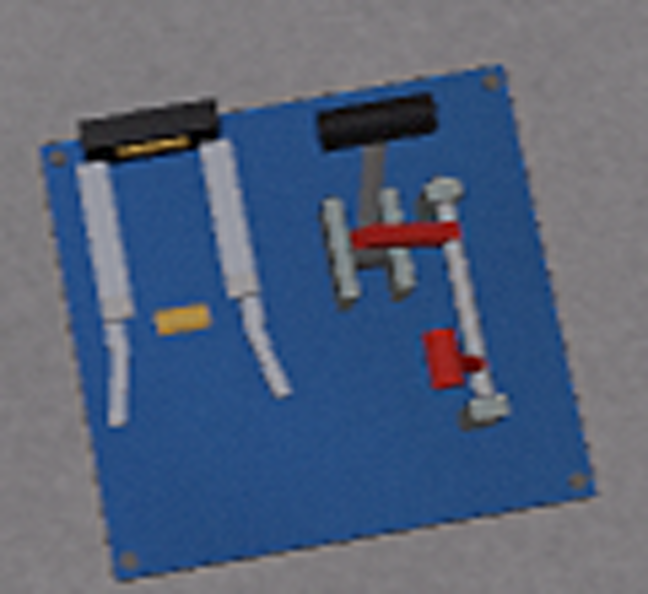

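View pics/c2.png

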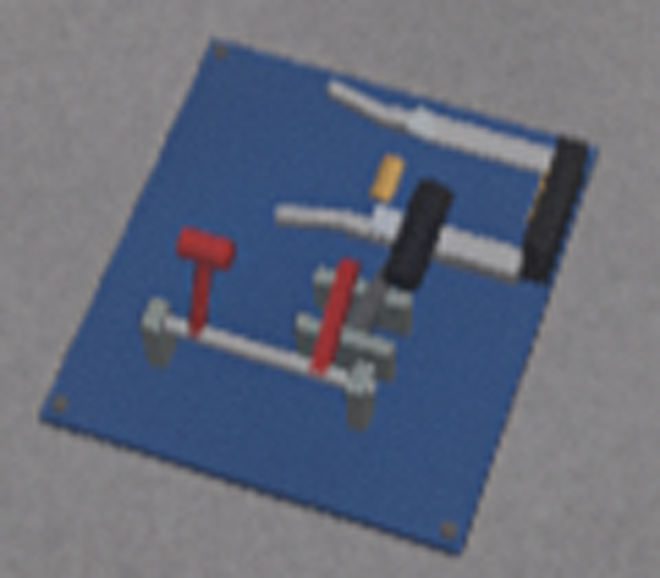

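View pics/c3.png

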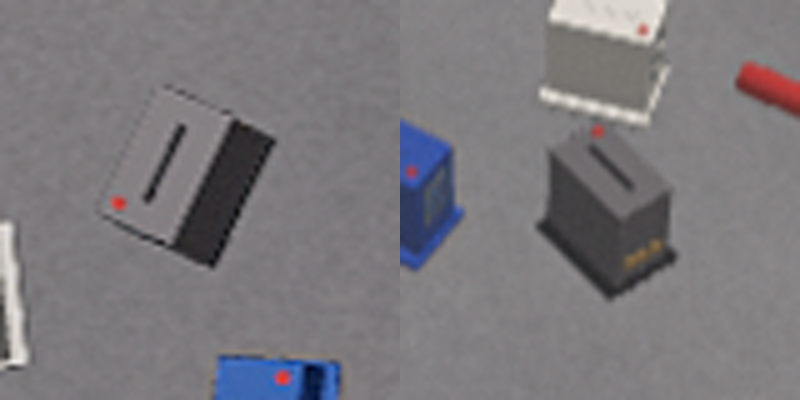

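```bash
python3 - <<'E'
from h import *
f=lambda p,s,ox,oy:((p[0]+.5)/s-.5+ox,(p[1]+.5)/s-.5+oy)
T=lambda p:('top',*f(p,5,140,180)); S=lambda p:('scene',*f(p,5,240,110))
print('top corners z90')
P=[onz(*T(p),90) for p in [(165,85),(235,120),(175,248),(102,212)]]
for p in P: print(p.round(1), (f_:=(proj('scene',p)-[240,110])*5+2).round(0))
c=np.mean(P,0);print(c.round(1))
l=((P[0]-P[3])+(P[1]-P[2]))/2; w=((P[0]-P[1])+(P[3]-P[2]))/2
print(np.linalg.norm(l),np.linalg.norm(w),np.degrees(np.arctan2(l[1],l[0])),np.degrees(np.arctan2(w[1],w[0])))
for p in [(550,150),(270+400,187),(222+400,222)]:
    p=(p[0]-400,p[1]); print('sc',onz(*S(p),90).round(1))
print('brass',onz(*S((243,255)),30).round(1))
print('foot scene', [onz(*S(p),4).round(1) for p in [(212,297),(276,257),(138,226)]])
print('plate')
f1=lambda p:('top',*f(p,5.4,240,140)); f2=lambda p:('scene',*f(p,5.5,185,190))
Q=[onz(*f1(p),12) for p in [(43,146),(502,66),(595,494),(117,580)]]
R=[onz(*f2(p),12) for p in [(597,148),(462,553),(42,416),(213,40)]]
print(np.round(Q,1),np.round(R,1))
E
```

```text
top corners z90
[525.2 302.4  90. ] [266. 187.]
[503.4 260.5  90. ] [213. 216.]
[428.6 294.2  90. ] [142. 148.]
[450.4 337.6  90. ] [195. 118.]
[476.9 298.7  90. ]
82.35758571581687 47.92811726734458 -24.739228129243962 62.93871427481986
sc [435.2 294.9  90. ]
sc [528.  303.7  90. ]
sc [511.4 258.6  90. ]
brass [520.  282.2  30. ]
foot scene [array([509.1, 254.6,   4. ]), array([535.4, 310.9,   4. ]), array([429.1, 289.4,   4. ])]
plate
[[ 631.9   83.5   12. ]
 [ 674.9 -189.1   12. ]
 [ 420.8 -229.3   12. ]
 [ 376.7   44.    12. ]] [[ 635.2   83.5   12. ]
 [ 680.6 -190.9   12. ]
 [ 425.5 -231.    12. ]
 [ 380.9   41.6   12. ]]
```

```bash
cat > plate.py <<'E'
from h import *
def plate(n,im):
    hsv=cv2.cvtColor(np.ascontiguousarray(im),cv2.COLOR_RGB2HSV)
    m=cv2.inRange(hsv,(100,110,40),(125,255,255))
    r=(235,350,145,255) if n=='top' else (185,305,190,295)
    k=np.zeros_like(m);k[r[2]:r[3],r[0]:r[1]]=m[r[2]:r[3],r[0]:r[1]]
    c=max(cv2.findContours(k,cv2.RETR_EXTERNAL,cv2.CHAIN_APPROX_NONE)[0],key=cv2.contourArea)
    h=cv2.convexHull(c)
    return h[:,0,:]
def run(n,im):
    h=plate(n,im); p=np.array([onz(n,u,v,12)[:2] for u,v in h],np.float32)
    return cv2.minAreaRect(p)
if __name__=='__main__':
    for n in('top','scene'):
        im=cv2.imread(f'pics/{n}0.png')[:,:,::-1]
        (c,s,a)=run(n,im); print(n,c,s,a)
E
python3 plate.py
```

```text
top (526.014892578125, -72.38824462890625) (258.51861572265625, 278.0520935058594) 9.080414772033691
scene (530.1712036132812, -75.75634765625) (257.5782165527344, 276.88165283203125) 8.927253723144531
```

```bash
python3 - <<'E'
from h import *
f=lambda p,s,ox,oy:((p[0]+.5)/s-.5+ox,(p[1]+.5)/s-.5+oy)
f1=lambda p:('top',*f(p,5.4,240,140)); f2=lambda p:('scene',*f(p,5.5,185,190))
a=np.radians(9);ex=np.array([np.cos(a),np.sin(a)]);ey=np.array([-ex[1],ex[0]])
mid={'top':np.array([526.,-72.4]),'scene':np.array([530.2,-75.8])}
mid['avg']=(mid['top']+mid['scene'])/2
def J(p,k='avg'):
    d=p[:2]-(mid[k]+25*ey); return np.round([d@ex,d@ey,p[2]],1)
for nm,t,s,z in [('grip',(377,122),(420,235),166),('knob',(443,358),(207,248),106.5),('detent',(183,319),(387,177),15)]:
    p,e=tri(f1(t),f2(s)); print(nm,p.round(1),e.round(1),J(p),'zplane',J(onz(*f1(t),z),'top'),J(onz(*f2(s),z),'scene'))
for k in mid:
  o=mid[k]+25*ey; print(k,'bay',o-55*ex+50*ey,'home',o+65*ex+50*ey)
E
```

```text
grip [602.8 -95.7 163.4] 2.9 [ 70.4 -58.  163.4] zplane [ 70.3 -60.3 166. ] [ 70.2 -56.5 166. ]
knob [ 486.8 -132.2  108.6] 1.8 [-49.9 -76.  108.6] zplane [-48.5 -78.8 106.5] [-51.5 -72.5 106.5]
detent [527.5   3.8  11.1] 2.1 [11.6 52.  11.1] zplane [11.9 49.6 15. ] [11.4 52.6 15. ]
top bay [459.94455639  -6.92727003] home [578.46715726  11.84486577]
scene bay [464.14455639 -10.32727003] home [582.66715726   8.44486577]
avg bay [462.04455639  -8.62727003] home [580.56715726  10.14486577]
```

Call:
servo_tool(plan=[0,0,0,0.02,-0.044,0,-1,0,0,0,0.02,-0.044,0,-1,0,0,0,0.02,-0.044,0,-1,0,0,0,0.02,-0.044,0,-1,0,0,0,0.02,-0.044,0,-1,0,0,0,0.02,-0.044,-0.01,-1,0,0,0,0.02,-0.044,-0.01,-1,0,0,0,0.02,-0.044,-0.02,-1])

```text
time_s: 1.1
position: [478.7, 298.5, 208.4]
ee_rot: [[0.438, 0.899, 0.001], [0.899, -0.438, 0.001], [0.001, 0.001, -1.0]]
contact_force: [0.4, 0.1, -0.9]
finger_gap: 85.5
```

Call:
servo_tool(plan=[0,0,0,0,0,0,-1,0,0,0,0,0,0,-1,0,0,0,0,0,0,-1])

```text
time_s: 1.48
position: [477.3, 301.6, 208.6]
ee_rot: [[0.436, 0.9, 0.0], [0.9, -0.436, 0.001], [0.001, -0.0, -1.0]]
contact_force: [0.0, -0.3, -0.2]
finger_gap: 85.3
```

```bash
python3 - <<'E'
from h import *
a=snap('top','top1');b=snap('scene','scene1')
s=manip.read_state();print(s['position'],s['ee_rot'].round(3).tolist())
p=s['position']
for n in('top','scene'): print(n,proj(n,p+[0,0,-12]),proj(n,p))
t=proj('top',p).astype(int);q=proj('scene',p).astype(int)
r=lambda i,c:cv2.resize(i[max(c[1]-50,0):c[1]+50,c[0]-50:c[0]+50],(400,400),interpolation=cv2.INTER_CUBIC)
print(t,q)
cv2.imwrite('pics/c4.png',np.hstack([r(a,t),r(b,q)])[:,:,::-1])
E
```

```text
[477.35373384 301.36856163 208.65030626] [[0.436, 0.9, 0.0], [0.9, -0.436, 0.001], [0.001, -0.0, -1.0]]
top [162.96293249 207.22500307] [161.76068574 206.54818933]
scene [281.85531738 122.24045796] [281.99053667 119.80901994]
[161 206] [281 119]
```

View pics/c4.png

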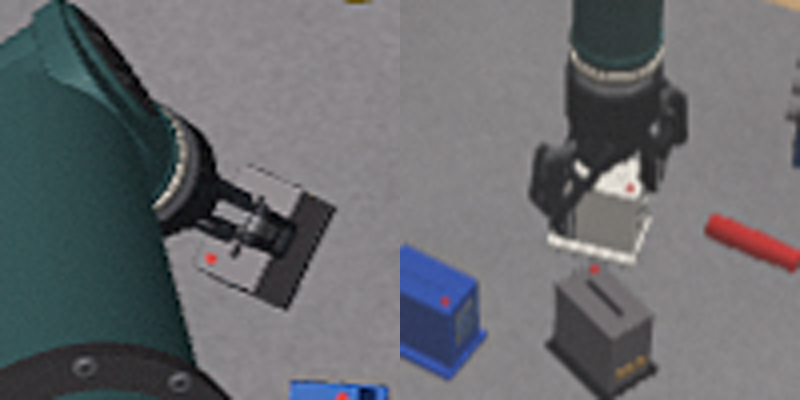

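Call:
servo_tool(plan=[0,0,0,0.001,-0.003,-0.02,-1,0,0,0,0,0,-0.025,-1,0,0,0,0,0,-0.025,-1,0,0,0,0,0,-0.025,-1,0,0,0,0,0,-0.02,-1,0,0,0,0,0,-0.015,-1,0,0,0,0,0,-0.005,-1,0,0,0,0,0,0,-1])

```text
time_s: 2.58
position: [478.9, 296.9, 73.4]
ee_rot: [[0.438, 0.899, 0.0], [0.899, -0.438, 0.0], [0.0, 0.0, -1.0]]
contact_force: [-0.3, 1.0, 0.1]
finger_gap: 85.3
```

```bash
python3 - <<'E'
from h import *
a=snap('top','top2');b=snap('scene','scene2')
s=manip.read_state();print(s['position'],s['contact_force'])
p=s['position']
t=proj('top',p).astype(int);q=proj('scene',p).astype(int)
r=lambda i,c:cv2.resize(i[max(c[1]-40,0):c[1]+40,c[0]-40:c[0]+40],(400,400),interpolation=cv2.INTER_CUBIC)
cv2.imwrite('pics/c5.png',np.hstack([r(a,t),r(b,q)])[:,:,::-1])
E
```

```text
[479.24935525 296.96535989  73.91889093] [-0.63016247  0.29886406  0.59530158]
```

View pics/c5.png

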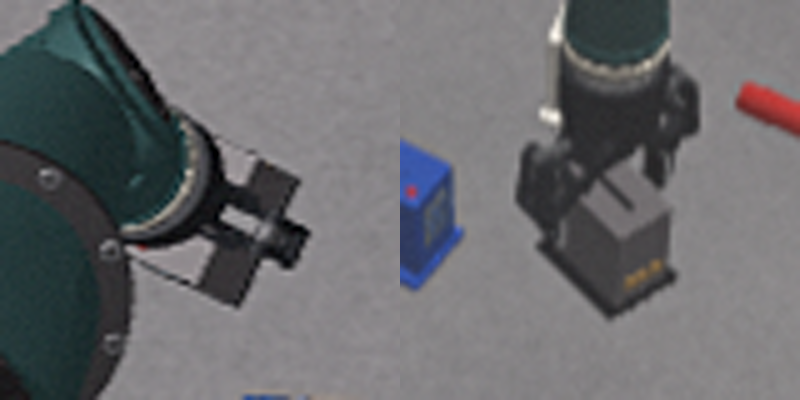

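The jaws straddle the module, one finger on each side, so I'm closing them.

Call:
servo_tool(plan=[0,0,0,0,0,0,1,0,0,0,0,0,0,1,0,0,0,0,0,0,1,0,0,0,0,0,0,1,0,0,0,0,0,0,1,0,0,0,0,0,0,1,0,0,0,0,0,0,1,0,0,0,0,0,0,1], grip_force=50)

```text
time_s: 3.68
position: [480.7, 298.7, 74.5]
ee_rot: [[0.438, 0.899, 0.004], [0.899, -0.438, 0.004], [0.005, 0.002, -1.0]]
contact_force: [2.0, 3.2, 5.2]
finger_gap: 49.2
```

Call:
servo_tool(plan=[0,0,0,0,0,0.01,1,0,0,0,0,0,0.02,1,0,0,0,0,0,0.02,1,0,0,0,0,0,0.02,1,0,0,0,0,0,0,1])

```text
time_s: 4.3
position: [478.2, 295.6, 143.7]
ee_rot: [[0.439, 0.899, -0.0], [0.899, -0.439, -0.001], [-0.001, -0.0, -1.0]]
contact_force: [0.8, 0.0, -6.4]
finger_gap: 48.8
```

Call:
servo_tool(plan=[0,0,2.3,0,-0.02,0,1,0,0,4.3,-0.002,-0.04,0,1,0,0,5,-0.003,-0.044,0,1,0,0,5,-0.003,-0.044,0,1,0,0,5,-0.003,-0.044,0,1,0,0,5,-0.003,-0.044,0,1,0,0,4.4,-0.003,-0.04,0,1,0,0,3.5,-0.002,-0.028,0,1])

```text
time_s: 5.3
position: [457.3, -10.1, 142.0]
ee_rot: [[-0.147, 0.989, -0.005], [0.989, 0.147, -0.001], [-0.0, -0.005, -1.0]]
contact_force: [-0.1, 1.2, -5.7]
finger_gap: 49.2
```

Call:
servo_tool(plan=[0,0,0,0,0,0,1,0,0,0,0,0,0,1,0,0,0,0,0,0,1])

```text
time_s: 5.68
position: [459.6, -6.1, 143.0]
ee_rot: [[-0.15, 0.989, -0.001], [0.989, 0.15, 0.001], [0.001, -0.001, -1.0]]
contact_force: [-0.8, -0.3, -6.3]
finger_gap: 49.3
```

```bash
python3 - <<'E'
from h import *
a=snap('top','top3');b=snap('scene','scene3')
s=manip.read_state();print(s['position'],s['ee_rot'].round(3).tolist(),s['contact_force'])
p=s['position']
t=proj('top',p).astype(int);q=proj('scene',p).astype(int);print(t,q)
r=lambda i,c:cv2.resize(i[max(c[1]-60,0):c[1]+60,c[0]-60:c[0]+60],(400,400),interpolation=cv2.INTER_CUBIC)
cv2.imwrite('pics/c6.png',np.hstack([r(a,t),r(b,q)])[:,:,::-1])
E
```

```text
[459.8109553   -6.23992033 143.16250126] [[-0.15, 0.989, -0.0], [0.989, 0.15, 0.0], [0.0, -0.0, -1.0]] [-0.02996298 -0.05386627 -5.01830305]
[278 214] [233 195]
```

View pics/c6.png

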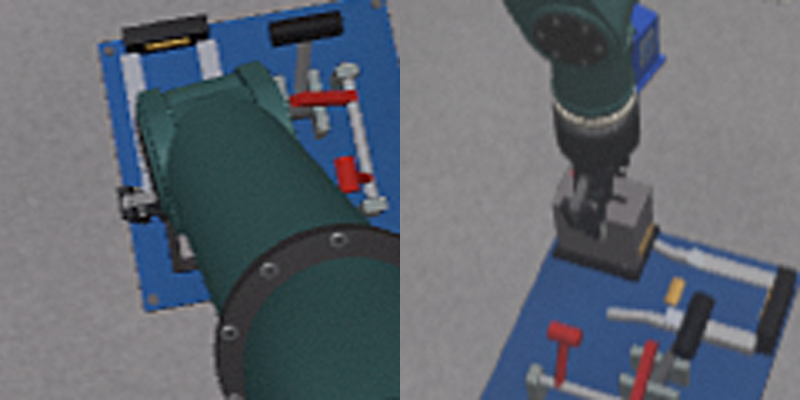

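```bash
python3 - <<'E'
from h import *
b=cv2.imread('pics/scene3.png')
cv2.imwrite('pics/c7.png',cv2.resize(b[170:250,210:320],None,fx=7,fy=7,interpolation=cv2.INTER_CUBIC))
E
```

```text
(no output)
```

View pics/c7.png

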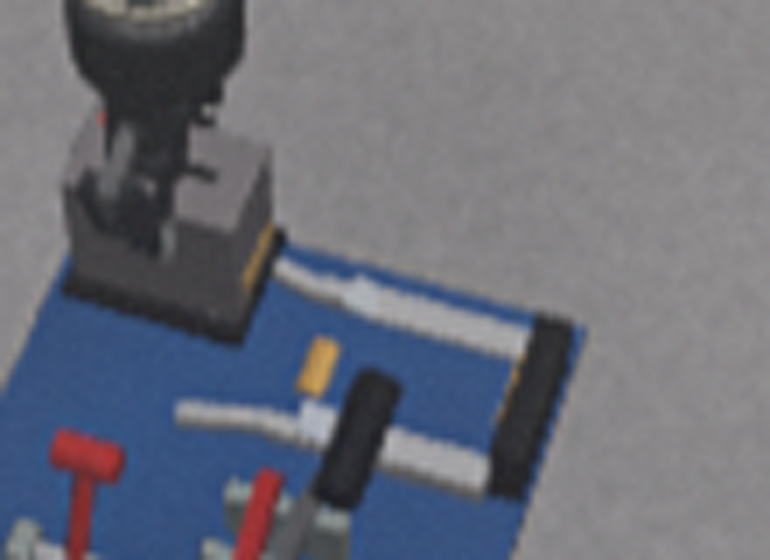

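```bash
python3 - <<'E'
from h import *
f=lambda p:('scene',(p[0]+.5)/7-.5+210,(p[1]+.5)/7-.5+170)
A=onz(*f((64,291)),69);B=onz(*f((242,344)),69);C=onz(*f((287,236)),77)
print(A,B,C, np.degrees(np.arctan2(*(B-A)[1::-1])),np.linalg.norm(B-A),np.linalg.norm((C-B)[:2]),'centre',(A+C)/2)
# slide geometry in scene
for nm,p,z in[('detent',(319,367),15),('wall r tip',(178,412),23),('wall l tip',(280,263),23),('lip r near',(308,402),32),('lip l near',(360,285),32)]:
    print(nm,onz(*f(p),z).round(1))
a=np.radians(9);R=np.array([[np.cos(a),-np.sin(a)],[np.sin(a),np.cos(a)]])
for k,m in(('scene',(529.8,-73.3)),('top',(526,-72.4))):
  o=np.array(m)+R@[0,25]
  print(k,[ (o+R@q).round(1).tolist() for q in ((12,50),(-43,5),(-43,95),(-55,50))])
E
```

```text
[418.79226634 -44.37051523  69.        ] [507.71220449 -30.57624484  69.        ] [500.47534023  27.4572141   77.        ] 8.818082292578499 89.98353903152376 58.482942476452365 centre [459.63380328  -8.45665056  73.        ]
detent [530.4   2.1  15. ]
wall r tip [484.4 -55.1  23. ]
wall l tip [487.6  41.3  23. ]
lip r near [539.5 -25.7  32. ]
lip l near [531.2  43.6  32. ]
scene [[529.9, 2.7], [482.6, -50.4], [468.6, 38.5], [463.7, -7.8]]
top [[526.1, 3.6], [478.8, -49.5], [464.8, 39.4], [459.9, -6.9]]
```

Call:
servo_tool(plan=[0,0,0.4,0.0044,-0.0019,-0.015,1,0,0,0,0,0,-0.015,1,0,0,0,0,0,-0.012,1,0,0,0,0,0,-0.008,1,0,0,0,0,0,-0.002,1,0,0,0,0,0,0,1])

```text
time_s: 6.52
position: [464.4, -9.2, 91.3]
ee_rot: [[-0.155, 0.988, 0.0], [0.988, 0.155, 0.0], [-0.0, 0.0, -1.0]]
contact_force: [-0.1, 0.8, -5.5]
finger_gap: 49.5
```

```bash
python3 - <<'E'
from h import *
b=snap('scene','scene4');a=snap('top','top4')
s=manip.read_state();print(s['position'],s['contact_force'])
cv2.imwrite('pics/c8.png',cv2.resize(b[170:250,210:320,::-1],None,fx=7,fy=7,interpolation=cv2.INTER_CUBIC))
E
```

```text
[464.55401418  -9.24066577  91.6262921 ] [ 0.04533454 -0.07117059 -5.40434462]
```

View pics/c8.png

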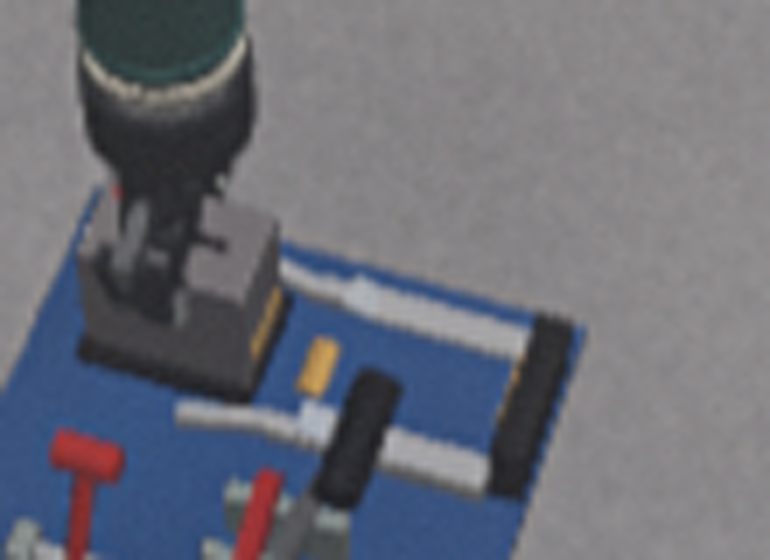

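```bash
python3 - <<'E'
from h import *
f=lambda p:('scene',(p[0]+.5)/7-.5+210,(p[1]+.5)/7-.5+170)
a=np.radians(9);R=np.array([[np.cos(a),-np.sin(a)],[np.sin(a),np.cos(a)]])
o=np.array((529.8,-73.3))+R@[0,25]
J=lambda p,z:(R.T@(onz(*f(p),z)[:2]-o)).round(1)
for nm,p,z in[('foot rear r',(78,353),17),('foot front r',(250,400),17),('foot front l',(294,294),25),('top front l',(281,220),107),('top front r',(242,301),107),('detent',(319,367),15),('wall r tip',(178,412),23),('lip r near inner',(305,400),32),('lip l near inner',(345,296),32),('stop l',(540,318),57),('stop r',(497,430),57)]:
    print(nm,J(p,z))
E
```

```text
foot rear r [-101.3   18.1]
foot front r [-12.8  20.4]
foot front l [-10.8  79. ]
top front l [-11.9  68.9]
top front r [-14.1  21.7]
detent [12.3 49.4]
wall r tip [-42.    0.1]
lip r near inner [15.3 21.1]
lip l near inner [14.7 81.9]
stop l [111.6  85.8]
stop r [110.   21.6]
```

Call:
servo_tool(plan=[0,0,0,0,0,-0.002,1,0,0,0,0,0,-0.001,1,0,0,0,0,0,0,1])

```text
time_s: 7.0
position: [464.2, -9.3, 88.3]
ee_rot: [[-0.155, 0.988, -0.0], [0.988, 0.155, -0.0], [-0.0, -0.0, -1.0]]
contact_force: [0.2, -0.4, -5.2]
finger_gap: 48.9
```

Call:
servo_tool(plan=[0,0,0,0,0,-0.001,1,0,0,0,0,0,0,1])

```text
time_s: 7.25
position: [464.2, -9.3, 87.2]
ee_rot: [[-0.155, 0.988, -0.0], [0.988, 0.155, 0.0], [0.0, -0.0, -1.0]]
contact_force: [0.7, 0.1, -5.7]
finger_gap: 49.5
```

Call:
servo_tool(plan=[0,0,0,0,0,-0.001,1,0,0,0,0,0,0,1])

```text
time_s: 7.5
position: [464.2, -9.2, 86.4]
ee_rot: [[-0.155, 0.988, 0.0], [0.988, 0.155, -0.0], [-0.0, 0.0, -1.0]]
contact_force: [-0.9, -0.1, -2.4]
finger_gap: 49.7
```

Call:
servo_tool(plan=[0,0,0,0.005,0.0008,0,1,0,0,0,0.005,0.0008,0,1,0,0,0,0.005,0.0008,0,1,0,0,0,0,0,0,1])

```text
time_s: 8.0
position: [466.3, -8.9, 87.3]
ee_rot: [[-0.155, 0.988, -0.025], [0.988, 0.154, -0.006], [-0.002, -0.026, -1.0]]
contact_force: [-20.1, -1.0, 35.1]
finger_gap: 49.2
```

Call:
servo_tool(plan=[0,0,0,0.004,0.0006,0,1,0,0,0,0.004,0.0006,0,1,0,0,0,0.004,0.0006,0,1,0,0,0,0,0,0,1])

```text
time_s: 8.5
position: [471.7, -8.0, 87.9]
ee_rot: [[-0.155, 0.987, -0.038], [0.988, 0.154, -0.008], [-0.003, -0.038, -0.999]]
contact_force: [-29.0, 1.2, 53.4]
finger_gap: 49.4
```

```bash
python3 - <<'E'
from h import *
b=snap('scene','scene5');a=snap('top','top5')
s=manip.read_state();print(s['position'],s['contact_force'],s['ft_torque'],s['joint_torque'],s['joint_positions'])
cv2.imwrite('pics/c9.png',cv2.resize(b[170:250,210:320,::-1],None,fx=7,fy=7,interpolation=cv2.INTER_CUBIC))
cv2.imwrite('pics/c10.png',cv2.resize(a[130:260,220:360,::-1],None,fx=5,fy=4.5,interpolation=cv2.INTER_CUBIC))
E
```

```text
[472.37214445  -8.01681735  87.93933399] [-28.49506827  -0.71054     52.0163663 ] [-0.06048389  6.43281182  0.03748744] [ -0.71483664 -23.16444397  -0.03201288 -21.47588074   0.76293988
  -8.66858393  -0.04758927] [  0.34603277  32.55191121  -6.74427195 128.98277034  10.87393855
  21.13213972  83.20403655]
```

View pics/c9.png

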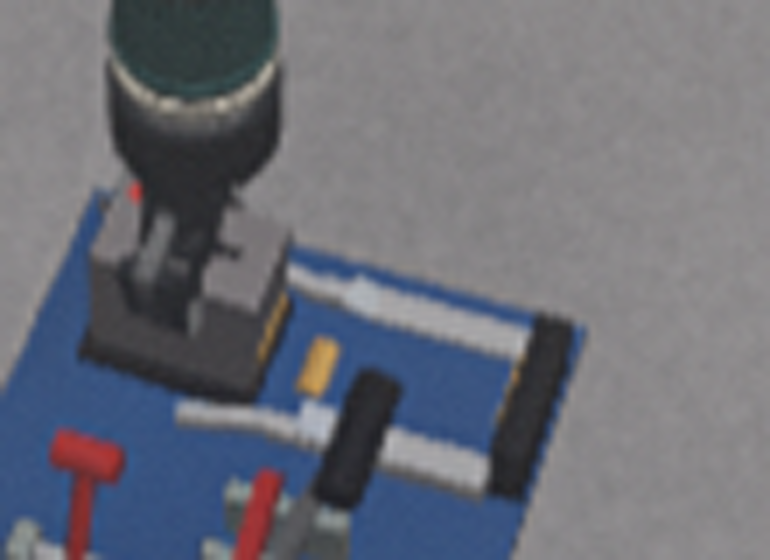

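View pics/c10.png

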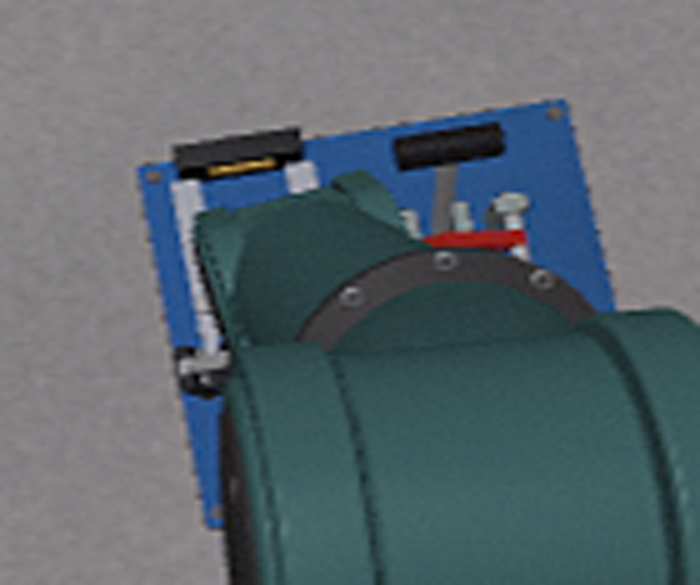

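Call:
servo_tool(plan=[0,0,0,-0.006,-0.001,0.001,1,0,0,0,-0.006,-0.001,0.0005,1,0,0,0,-0.006,-0.001,0,1,0,0,0,-0.002,0,0,1,0,0,0,0,0,0,1])

```text
time_s: 9.22
position: [471.7, -8.2, 87.7]
ee_rot: [[-0.154, 0.988, 0.0], [0.988, 0.154, -0.0], [-0.0, 0.0, -1.0]]
contact_force: [-0.1, 1.8, -5.7]
finger_gap: 49.3
```

```bash
python3 - <<'E'
from h import *
b=snap('scene','scene6')
s=manip.read_state();print(s['position'],s['contact_force'],s['ft_torque'],s['ee_rot'].round(3).tolist())
cv2.imwrite('pics/c11.png',cv2.resize(b[170:250,210:320,::-1],None,fx=7,fy=7,interpolation=cv2.INTER_CUBIC))
E
```

```text
[471.69874774  -8.25728495  87.68535544] [ 0.48960622  2.35622746 -5.23351363] [0.37138333 0.03260902 0.04320656] [[-0.154, 0.988, 0.0], [0.988, 0.154, -0.0], [-0.0, 0.0, -1.0]]
```

View pics/c11.png

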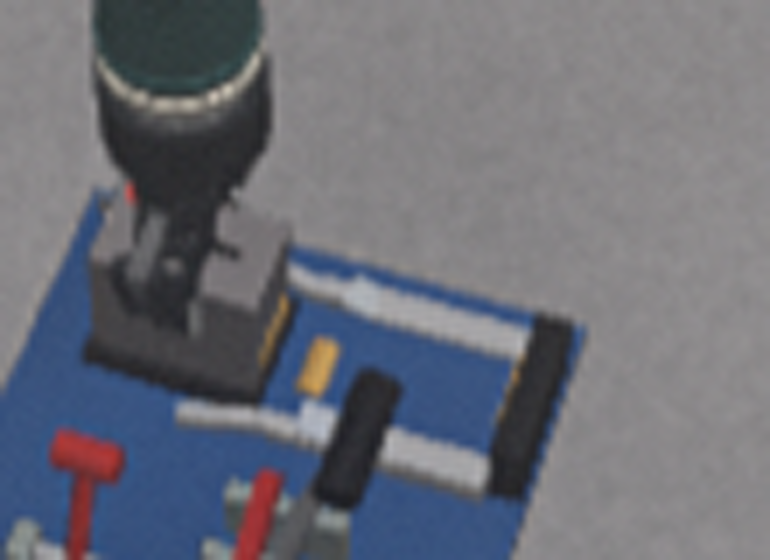

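Call:
servo_tool(plan=[0,0,0,-0.0015,0.0015,0,1,0,0,0,0,0,0,1])

```text
time_s: 9.52
position: [469.6, -7.0, 87.7]
ee_rot: [[-0.154, 0.988, -0.0], [0.988, 0.154, -0.001], [-0.0, -0.0, -1.0]]
contact_force: [0.8, -1.0, -4.6]
finger_gap: 49.5
```

Call:
servo_tool(plan=[0,0,0,0,0,-0.001,1,0,0,0,0,0,-0.0005,1,0,0,0,0,0,0,1])

```text
time_s: 9.9
position: [469.7, -6.9, 86.7]
ee_rot: [[-0.154, 0.988, 0.0], [0.988, 0.154, -0.0], [-0.0, 0.0, -1.0]]
contact_force: [-2.2, -1.4, 3.9]
finger_gap: 49.7
```

Call:
servo_tool(plan=[0,0,0,0,0,0,-0.5,0,0,0,0,0,0,-0.5,0,0,0,0,0,0,-0.5])

```text
time_s: 10.28
position: [470.1, -6.4, 86.3]
ee_rot: [[-0.155, 0.988, 0.001], [0.988, 0.155, 0.0], [0.0, 0.001, -1.0]]
contact_force: [-0.3, 0.6, 0.3]
finger_gap: 64.0
```

Call:
servo_tool(plan=[0,0,0,0,0,0,1,0,0,0,0,0,0,1,0,0,0,0,0,0,1,0,0,0,0,0,0,1,0,0,0,0,0,0,1], grip_force=70)

```text
time_s: 10.9
position: [470.0, -6.6, 86.5]
ee_rot: [[-0.155, 0.988, 0.001], [0.988, 0.155, -0.0], [-0.0, 0.001, -1.0]]
contact_force: [-0.6, -1.4, 5.6]
finger_gap: 48.8
```

Call:
servo_tool(plan=[0,0,0,0,0,0.001,1,0,0,0,0,0,0,1])

```text
time_s: 11.15
position: [468.8, -6.6, 86.7]
ee_rot: [[-0.155, 0.988, -0.002], [0.988, 0.155, 0.0], [0.0, -0.002, -1.0]]
contact_force: [0.0, 0.3, -5.7]
finger_gap: 49.0
```

Call:
servo_tool(plan=[0,0,0,0,0,0.0007,1,0,0,0,0.003,0.0005,0,1,0,0,0,0.003,0.0005,0,1,0,0,0,0,0,0,1])

```text
time_s: 11.65
position: [476.5, -5.4, 88.0]
ee_rot: [[-0.155, 0.988, 0.001], [0.988, 0.155, 0.0], [0.0, 0.001, -1.0]]
contact_force: [0.2, -0.2, -5.1]
finger_gap: 48.9
```

Call:
servo_tool(plan=[0,0,0,0.003,0.0005,0,1,0,0,0,0.003,0.0005,0,1,0,0,0,0,0,0,1])

```text
time_s: 12.02
position: [482.3, -4.4, 88.1]
ee_rot: [[-0.155, 0.988, 0.001], [0.988, 0.155, 0.0], [0.0, 0.001, -1.0]]
contact_force: [-0.6, 0.0, -6.1]
finger_gap: 49.0
```

Call:
servo_tool(plan=[0,0,0,0.003,0.0005,-0.0003,1,0,0,0,0.003,0.0005,0,1,0,0,0,0,0,0,1])

```text
time_s: 12.4
position: [486.3, -3.8, 87.4]
ee_rot: [[-0.155, 0.988, -0.003], [0.988, 0.155, -0.001], [-0.0, -0.003, -1.0]]
contact_force: [-2.2, 0.5, -3.9]
finger_gap: 48.8
```

Call:
servo_tool(plan=[0,0,0,0.003,0.0005,0,1,0,0,0,0.003,0.0005,0,1,0,0,0,0,0,0,1])

```text
time_s: 12.78
position: [495.9, -2.2, 88.1]
ee_rot: [[-0.155, 0.988, 0.004], [0.988, 0.155, 0.001], [0.0, 0.004, -1.0]]
contact_force: [0.6, 0.7, -3.3]
finger_gap: 49.2
```

Call:
servo_tool(plan=[0,0,0,0.003,0.0005,0,1,0,0,0,0.003,0.0005,0,1,0,0,0,0,0,0,1])

```text
time_s: 13.15
position: [500.4, -1.5, 87.8]
ee_rot: [[-0.155, 0.988, 0.001], [0.988, 0.155, 0.0], [0.0, 0.001, -1.0]]
contact_force: [0.1, -0.0, -4.2]
finger_gap: 49.2
```

Call:
servo_tool(plan=[0,0,0,0.005,0.0008,0,1,0,0,0,0.005,0.0008,0,1,0,0,0,0.005,0.0008,0,1,0,0,0,0,0,0,1])

```text
time_s: 13.65
position: [516.1, 1.1, 87.8]
ee_rot: [[-0.155, 0.988, 0.002], [0.988, 0.155, 0.001], [0.0, 0.002, -1.0]]
contact_force: [1.2, -0.0, -3.7]
finger_gap: 49.2
```

Call:
servo_tool(plan=[0,0,0,0.005,0.0008,0,1,0,0,0,0.005,0.0008,0,1,0,0,0,0.005,0.0008,0,1,0,0,0,0,0,0,1])

```text
time_s: 14.15
position: [531.0, 3.5, 87.8]
ee_rot: [[-0.155, 0.988, 0.002], [0.988, 0.155, 0.0], [0.0, 0.002, -1.0]]
contact_force: [0.2, 0.3, -3.9]
finger_gap: 49.1
```

Call:
servo_tool(plan=[0,0,0,0.005,0.0008,0,1,0,0,0,0.005,0.0008,0,1,0,0,0,0.005,0.0008,0,1,0,0,0,0,0,0,1])

```text
time_s: 14.65
position: [546.0, 5.9, 87.8]
ee_rot: [[-0.155, 0.988, 0.002], [0.988, 0.155, 0.0], [0.0, 0.002, -1.0]]
contact_force: [0.3, 0.2, -4.3]
finger_gap: 48.8
```

Call:
servo_tool(plan=[0,0,0,0.005,0.0008,0,1,0,0,0,0.005,0.0008,0,1,0,0,0,0.005,0.0008,0,1,0,0,0,0.005,0.0008,0,1,0,0,0,0,0,0,1])

```text
time_s: 15.28
position: [566.0, 9.1, 87.8]
ee_rot: [[-0.155, 0.988, 0.002], [0.988, 0.155, 0.0], [0.0, 0.002, -1.0]]
contact_force: [0.8, 0.3, -3.8]
finger_gap: 48.8
```

Call:
servo_tool(plan=[0,0,0,0.004,0.0006,0,1,0,0,0,0.004,0.0006,0,1,0,0,0,0,0,0,1])

```text
time_s: 15.65
position: [573.5, 10.1, 87.8]
ee_rot: [[-0.155, 0.988, 0.001], [0.988, 0.155, 0.0], [0.0, 0.001, -1.0]]
contact_force: [0.3, -0.8, -3.3]
finger_gap: 49.2
```

Call:
servo_tool(plan=[0,0,0,0.003,0.0005,0,1,0,0,0,0.003,0.0005,0,1,0,0,0,0,0,0,1])

```text
time_s: 16.02
position: [579.3, 11.1, 87.7]
ee_rot: [[-0.155, 0.988, 0.001], [0.988, 0.155, 0.0], [0.0, 0.001, -1.0]]
contact_force: [-1.0, -0.6, -3.4]
finger_gap: 49.1
```

Call:
servo_tool(plan=[0,0,0,0.002,0.0003,0,1,0,0,0,0,0,0,1])

```text
time_s: 16.27
position: [581.1, 11.4, 87.7]
ee_rot: [[-0.155, 0.988, 0.001], [0.988, 0.155, 0.0], [0.0, 0.001, -1.0]]
contact_force: [-0.4, -0.2, -3.8]
finger_gap: 49.4
```

Call:
servo_tool(plan=[0,0,0,0.002,0.0003,0,1,0,0,0,0,0,0,1])

```text
time_s: 16.52
position: [583.5, 11.8, 87.8]
ee_rot: [[-0.155, 0.988, 0.001], [0.988, 0.155, 0.0], [0.0, 0.002, -1.0]]
contact_force: [-0.9, -0.4, -3.2]
finger_gap: 49.2
```

Call:
servo_tool(plan=[0,0,0,0.002,0.0003,0,1,0,0,0,0,0,0,1])

```text
time_s: 16.77
position: [585.2, 12.1, 87.6]
ee_rot: [[-0.155, 0.988, 0.001], [0.988, 0.155, 0.0], [0.0, 0.001, -1.0]]
contact_force: [1.4, -0.2, -5.1]
finger_gap: 49.0
```

Call:
servo_tool(plan=[0,0,0,0.0015,0.0002,0,1,0,0,0,0,0,0,1])

```text
time_s: 17.02
position: [586.3, 12.2, 87.6]
ee_rot: [[-0.155, 0.988, -0.0], [0.988, 0.155, 0.0], [0.0, -0.0, -1.0]]
contact_force: [-0.6, 1.0, -5.7]
finger_gap: 48.8
```

Call:
servo_tool(plan=[0,0,0,0.0015,0.0002,0,1,0,0,0,0,0,0,1])

```text
time_s: 17.27
position: [587.6, 12.3, 87.6]
ee_rot: [[-0.155, 0.988, -0.0], [0.988, 0.155, -0.0], [-0.0, -0.0, -1.0]]
contact_force: [-0.6, -0.8, -6.4]
finger_gap: 49.3
```

Call:
servo_tool(plan=[0,0,0,0.0015,0.0002,0,1,0,0,0,0,0,0,1])

```text
time_s: 17.52
position: [587.9, 12.3, 87.4]
ee_rot: [[-0.155, 0.988, -0.003], [0.988, 0.155, -0.001], [-0.0, -0.003, -1.0]]
contact_force: [-2.3, -0.5, -4.1]
finger_gap: 49.1
```

Call:
servo_tool(plan=[0,0,0,0.002,0.0003,0,1,0,0,0,0,0,0,1])

```text
time_s: 17.77
position: [588.3, 12.3, 87.1]
ee_rot: [[-0.155, 0.988, -0.006], [0.988, 0.155, -0.001], [-0.0, -0.007, -1.0]]
contact_force: [-4.8, -0.8, -3.6]
finger_gap: 49.3
```

```bash
python3 - <<'E'
from h import *
b=snap('scene','scene7');a=snap('top','top7')
s=manip.read_state();print(s['position'],s['contact_force'])
x=cv2.resize(b[170:250,210:320,::-1],None,fx=7,fy=7,interpolation=cv2.INTER_CUBIC)
cv2.imwrite('pics/c12.png',x)
E
```

```text
[588.26524315  12.29074888  87.1006609 ] [-5.14414312 -0.62812234 -2.79999414]
```

View pics/c12.png

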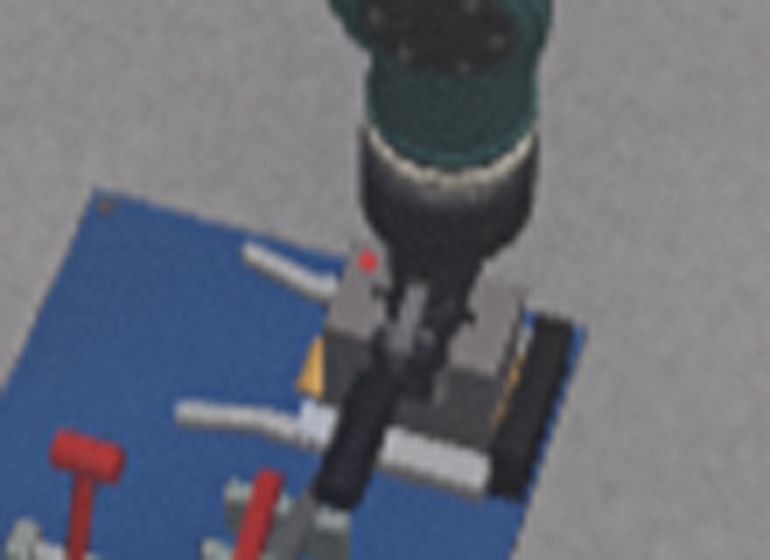

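Call:
servo_tool(plan=[0,0,0,0,0,-0.0005,1,0,0,0,0.002,0.0003,0,1,0,0,0,0,0,0,1])

```text
time_s: 18.25
position: [588.6, 12.3, 87.1]
ee_rot: [[-0.155, 0.988, -0.01], [0.988, 0.155, -0.002], [-0.001, -0.01, -1.0]]
contact_force: [-9.0, -1.6, 4.1]
finger_gap: 49.0
```

Call:
servo_tool(plan=[0,0,0,-0.004,-0.0006,0,1,0,0,0,0,0,0,1])

```text
time_s: 18.5
position: [588.0, 12.3, 87.0]
ee_rot: [[-0.155, 0.988, -0.002], [0.988, 0.155, -0.001], [-0.0, -0.003, -1.0]]
contact_force: [-4.1, -0.6, -2.2]
finger_gap: 49.2
```

Contact is relaxing, so I'm releasing and rising straight up for a check.

Call:
servo_tool(plan=[0,0,0,-0.001,-0.0002,0,-0.6,0,0,0,0,0,0,-0.7,0,0,0,0,0,0,-0.8,0,0,0,0,0,0.01,-0.8,0,0,0,0,0,0.03,-0.8,0,0,0,0,0,0.04,-0.8,0,0,0,0,0,0.04,-0.8,0,0,0,0,0,0.03,-0.8])

```text
time_s: 19.5
position: [589.0, 12.4, 240.0]
ee_rot: [[-0.155, 0.988, 0.003], [0.988, 0.155, 0.0], [-0.0, 0.003, -1.0]]
contact_force: [-0.5, -0.6, 0.0]
finger_gap: 76.7
```

```bash
python3 - <<'E'
from h import *
b=snap('scene','scene8');a=snap('top','top8')
s=manip.read_state();print(s['position'],s['contact_force'],s['joint_positions'])
x=cv2.resize(b[170:250,210:320,::-1],None,fx=7,fy=7,interpolation=cv2.INTER_CUBIC)
cv2.imwrite('pics/c13.png',x)
E
```

```text
[591.01642619  12.66943078 241.82521613] [0.72668961 0.21666294 0.50194422] [  2.30475521  24.80424421 -10.69915271 110.19253121   6.35760169
  45.03376183  86.99976924]
```

View pics/c13.png

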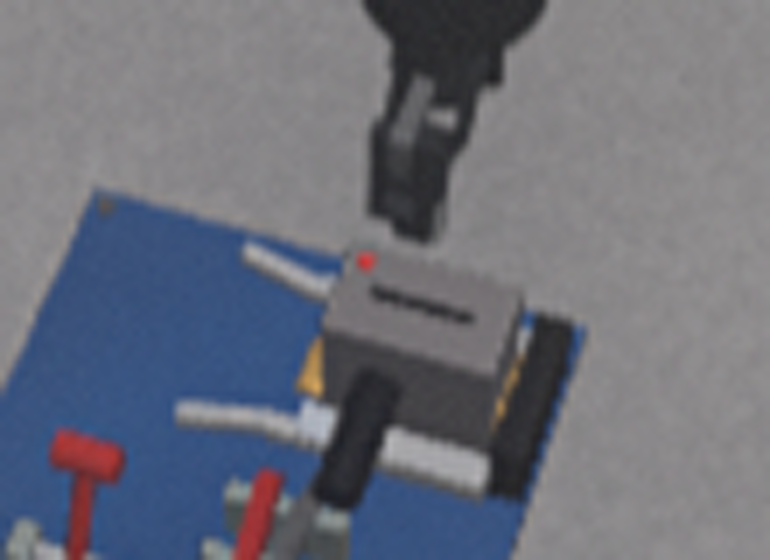

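View pics/top8.png

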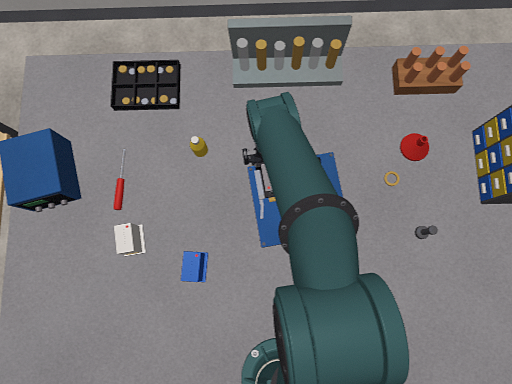

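```bash
python3 - <<'E'
from h import *
f=lambda p:('scene',(p[0]+.5)/7-.5+210,(p[1]+.5)/7-.5+170)
a=np.radians(9);R=np.array([[np.cos(a),-np.sin(a)],[np.sin(a),np.cos(a)]])
o=np.array((529.8,-73.3))+R@[0,25]
J=lambda p,z:(R.T@(onz(*f(p),z)[:2]-o)).round(1)
for nm,p,z in[('rr',(325,318),102),('fr',(497,375),102),('fl',(523,296),102),('rl',(350,243),102),('stop front top l',(536,317),57),('stop front top r',(492,430),57)]: print(nm,J(p,z))
for q,z in [((20,17),20),((20,83),20),((23,25),12+8)]:
    w=np.r_[o+R@q,z]; print(q,((proj('scene',w)-[210,170])*7+3).round(0))
E
```

```text
rr [23.9 28.1]
fr [107.4  24.7]
fl [106.4  68.3]
rl [21.7 70.2]
stop front top l [109.6  85.7]
stop front top r [107.8  20.9]
(20, 17) [312. 422.]
(20, 83) [356. 310.]
(23, 25) [323. 410.]
```

Call:
servo_tool(plan=[0,0,0,-0.02,-0.02,0,1,0,0,0,-0.03,-0.03,0,1,0,0,0,-0.03,-0.03,0,1,0,0,0,-0.02,-0.018,0,1,0,0,0,-0.0105,-0.008,0,1,0,0,0,0,0,-0.02,1,0,0,0,0,0,-0.03,1,0,0,0,0,0,0,1], grip_force=40)

```text
time_s: 20.6
position: [476.7, -92.8, 185.6]
ee_rot: [[-0.156, 0.988, -0.004], [0.988, 0.156, 0.001], [0.002, -0.004, -1.0]]
contact_force: [0.2, 0.5, 0.6]
finger_gap: 0.1
```

```bash
python3 - <<'E'
from h import *
b=snap('scene','scene9')
s=manip.read_state();print(s['position'],s['contact_force'],s['finger_gap'])
x=cv2.resize(b[160:270,180:320,::-1],None,fx=5.5,fy=5.4,interpolation=cv2.INTER_CUBIC)
cv2.imwrite('pics/c14.png',x)
E
```

```text
[477.64489882 -92.94347836 186.70541655] [-0.26500167 -0.58891309 -0.71439553] -0.02908814837354084
```

View pics/c14.png

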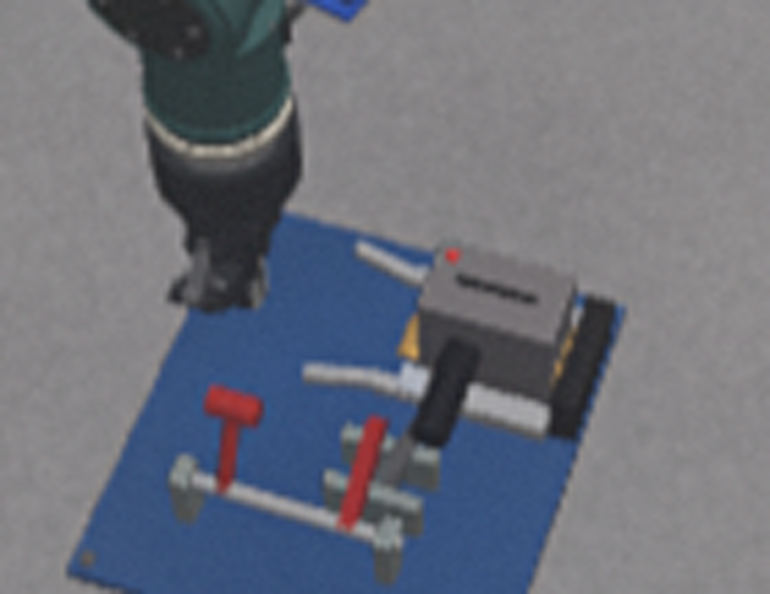

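Call:
servo_tool(plan=[0,0,0,0.003,-0.0005,-0.02,1,0,0,0,0,0,-0.03,1,0,0,0,0,0,-0.02,1,0,0,0,0,0,-0.006,1,0,0,0,0,0,0,1])

```text
time_s: 21.28
position: [481.5, -94.0, 111.8]
ee_rot: [[-0.155, 0.988, 0.001], [0.988, 0.155, 0.0], [-0.0, 0.001, -1.0]]
contact_force: [-0.7, 1.1, 1.1]
finger_gap: -0.0
```

```bash
python3 - <<'E'
from h import *
b=snap('scene','scene10');a=snap('top','top10')
s=manip.read_state();print(s['position'],s['contact_force'],s['finger_gap'])
x=np.hstack([cv2.resize(b[190:270,190:270,::-1],(400,400),interpolation=cv2.INTER_CUBIC),cv2.resize(a[150:230,280:360,::-1],(400,400),interpolation=cv2.INTER_CUBIC)])
cv2.imwrite('pics/c15.png',x)
E
```

```text
[481.62899165 -94.17868147 112.18330107] [-0.08256625  0.36775026 -0.04876207] -0.3926630822489471
```

View pics/c15.png

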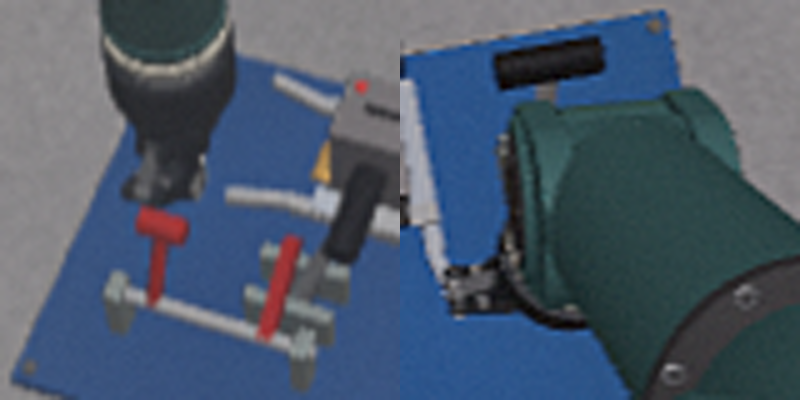

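Call:
servo_tool(plan=[0,0,0,0,0,-0.003,1,0,0,0,0.0012,-0.008,0,1,0,0,0,0.0012,-0.008,0,1,0,0,0,0.0012,-0.008,0,1,0,0,0,0,0,0,1])

```text
time_s: 22.0
position: [484.5, -119.3, 108.2]
ee_rot: [[-0.153, 0.988, 0.001], [0.988, 0.153, -0.0], [-0.001, 0.0, -1.0]]
contact_force: [-0.3, 0.1, -0.2]
finger_gap: 0.2
```

Call:
servo_tool(plan=[0,0,0,0.0012,-0.008,0,1,0,0,0,0.0012,-0.008,0,1,0,0,0,0.0012,-0.008,0,1,0,0,0,0.0012,-0.008,0,1,0,0,0,0,0,0,1])

```text
time_s: 22.62
position: [489.2, -151.5, 108.1]
ee_rot: [[-0.153, 0.988, 0.0], [0.988, 0.153, -0.001], [-0.001, 0.0, -1.0]]
contact_force: [-0.4, 0.3, -0.7]
finger_gap: -0.0
```

```bash
python3 - <<'E'
from h import *
b=snap('scene','scene11')
s=manip.read_state();print(s['position'],s['contact_force'],s['finger_gap'])
cv2.imwrite('pics/c16.png',cv2.resize(b[180:280,180:280,::-1],(500,500),interpolation=cv2.INTER_CUBIC))
E
```

```text
[ 489.05012668 -151.0383015   108.11783714] [-0.45287852 -0.23870314 -0.86802461] 0.05951725726364525
```

View pics/c16.png

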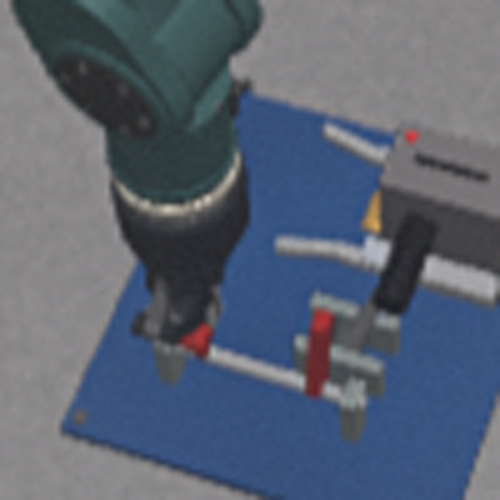

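Call:
servo_tool(plan=[0,0,0,0.0012,-0.008,0,1,0,0,0,0.0012,-0.008,0,1,0,0,0,0.0012,-0.008,0,1,0,0,0,0,0,0,1])

```text
time_s: 23.18
position: [492.8, -175.5, 108.2]
ee_rot: [[-0.153, 0.988, 0.0], [0.988, 0.153, -0.001], [-0.001, 0.0, -1.0]]
contact_force: [0.5, 0.3, -0.5]
finger_gap: -0.1
```

Call:
servo_tool(plan=[0,0,0,0.0008,-0.005,0,1,0,0,0,0.0008,-0.005,0,1,0,0,0,0,0,0,1])

```text
time_s: 23.55
position: [494.5, -184.9, 108.3]
ee_rot: [[-0.154, 0.988, 0.0], [0.988, 0.154, -0.001], [-0.001, 0.0, -1.0]]
contact_force: [0.2, 1.3, 0.3]
finger_gap: 0.3
```

```bash
python3 - <<'E'
from h import *
b=snap('scene','scene12')
s=manip.read_state();print(s['position'],s['contact_force'],s['finger_gap'])
cv2.imwrite('pics/c17.png',cv2.resize(b[180:280,180:280,::-1],(500,500),interpolation=cv2.INTER_CUBIC))
E
```

```text
[ 494.50028741 -184.81244161  108.27822129] [4.28696988e-04 5.40286995e-01 1.84824175e-01] 0.09129534289941026
```

View pics/c17.png

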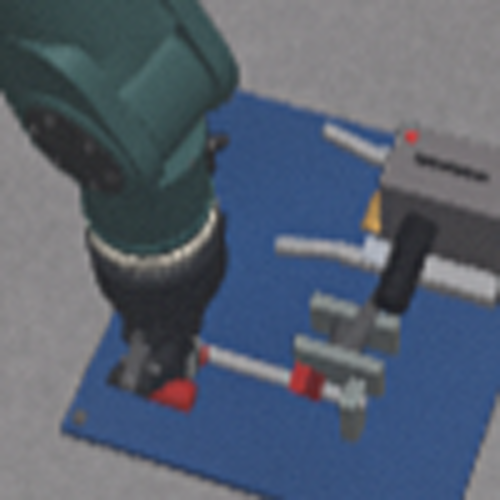

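Call:
servo_tool(plan=[0,0,0,0.0005,-0.003,0,1,0,0,0,0.0005,-0.003,0,1,0,0,0,0,0,0,1])

```text
time_s: 23.98
position: [494.8, -186.1, 108.1]
ee_rot: [[-0.158, 0.987, -0.002], [0.987, 0.158, 0.005], [0.005, -0.001, -1.0]]
contact_force: [-2.1, 8.8, 2.9]
finger_gap: 0.1
```

Call:
servo_tool(plan=[0,0,0,0.0005,-0.003,0,1,0,0,0,0.0005,-0.003,0,1,0,0,0,0,0,0,1])

```text
time_s: 24.35
position: [494.9, -186.9, 107.9]
ee_rot: [[-0.161, 0.987, -0.005], [0.987, 0.161, 0.01], [0.011, -0.003, -1.0]]
contact_force: [-1.9, 18.5, 6.1]
finger_gap: -0.1
```

Call:
servo_tool(plan=[0,0,0,-0.0015,0.012,0,1,0,0,0,0,0.008,0.01,1,0,0,0,0,0,0.03,1,0,0,-5,0,0,0.04,1,0,0,-10,0,0,0.04,0.5,0,0,-10,0,0.02,0.02,0,0,0,-10,0,0.02,0,-0.3,0,0,-10,0,0.02,0,-0.3])

```text
time_s: 25.35
position: [495.3, -116.8, 249.7]
ee_rot: [[0.595, 0.803, 0.003], [0.803, -0.595, -0.001], [0.001, 0.003, -1.0]]
contact_force: [0.7, 0.8, 0.4]
finger_gap: 55.3
```

Call:
servo_tool(plan=[0,0,-10,0.01,0.005,0,-0.3,0,0,-10,0.02,0,0,-0.3,0,0,-10,0.02,0,0,-0.3,0,0,-10,0.02,0,0,-0.3,0,0,-5,0.02,0,0,-0.3,0,0,0,0,0,0,-0.3])

```text
time_s: 26.1
position: [586.4, -111.7, 249.0]
ee_rot: [[0.988, 0.156, 0.002], [0.156, -0.988, -0.001], [0.002, 0.001, -1.0]]
contact_force: [-0.5, -0.8, 1.1]
finger_gap: 55.6
```

```bash
python3 - <<'E'
from h import *
b=snap('scene','scene13')
s=manip.read_state();print(s['position'],s['ee_rot'].round(3).tolist(),s['contact_force'],s['finger_gap'],s['joint_positions'])
x=cv2.resize(b[160:270,180:320,::-1],None,fx=5.5,fy=5.4,interpolation=cv2.INTER_CUBIC)
cv2.imwrite('pics/c18.png',x)
E
```

```text
[ 584.94119142 -111.78168428  248.64228246] [[0.988, 0.156, 0.0], [0.156, -0.988, -0.001], [0.0, 0.001, -1.0]] [ 0.39803698 -0.49517704  0.60204994] 55.520552564531826 [ -1.15361748  24.76274274  10.33492526 109.68026487  -5.937589
  46.03774648  21.33142034]
```

View pics/c18.png

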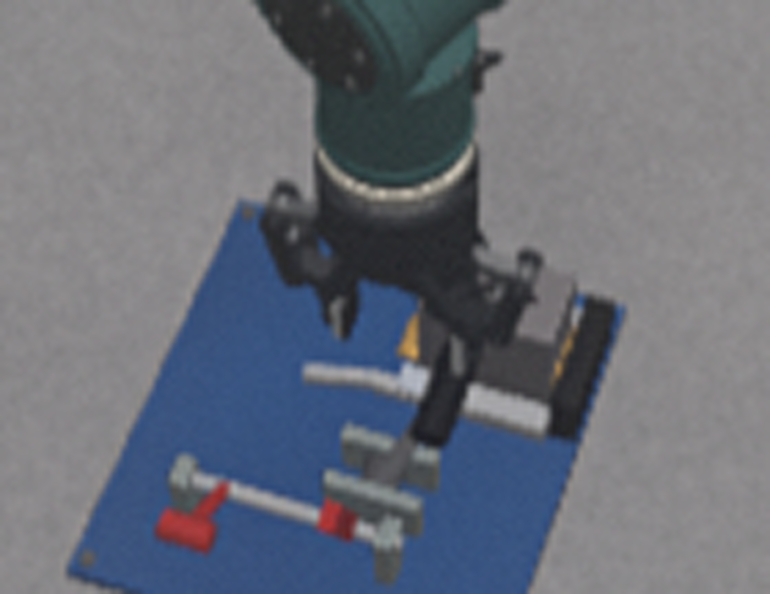

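```bash
python3 - <<'E'
from h import *
a=np.radians(9);R=np.array([[np.cos(a),-np.sin(a)],[np.sin(a),np.cos(a)]])
o=np.array((529.8,-73.3))+R@[0,25]
for j in (1.3,1.4,1.5):
    w=np.r_[o+R@[-50,-105+60*np.sin(.6-j)],57+60*np.cos(.6-j)]; p=proj('scene',w); print(j,(p[0]-180)*5.5+2,(p[1]-160)*5.4+2)
E
```

```text
1.3 191.42788280579907 511.9898580913486
1.4 189.10948612423408 521.9162896039173
1.5 187.16133360094386 531.4778386814631
```

The knob shows at crop (187,530), and I predict (187,531) for joint 1.5, so the catch is fully over. Next is the lever.

Call:
servo_tool(plan=[0,0,0,0.008,0.016,0,-0.3,0,0,0,0.007,0.016,-0.02,-0.3,0,0,0,0,0,-0.025,-0.3,0,0,0,0,0,0,-0.3,0,0,0,0,0,0,-0.3])

```text
time_s: 26.78
position: [599.8, -78.7, 203.0]
ee_rot: [[0.988, 0.155, -0.0], [0.155, -0.988, 0.0], [-0.0, -0.0, -1.0]]
contact_force: [0.2, -0.4, -0.2]
finger_gap: 55.5
```

```bash
python3 - <<'E'
from h import *
b=snap('scene','scene14');a=snap('top','top14')
s=manip.read_state();print(s['position'],s['contact_force'],s['finger_gap'])
x=np.hstack([cv2.resize(b[170:250,220:300,::-1],(400,400),interpolation=cv2.INTER_CUBIC),cv2.resize(a[140:220,270:350,::-1],(400,400),interpolation=cv2.INTER_CUBIC)])
cv2.imwrite('pics/c19.png',x)
E
```

```text
[600.37353959 -79.24112531 203.91044767] [ 0.21143442 -0.16781999 -1.15604617] 55.216869558348954
```

View pics/c19.png

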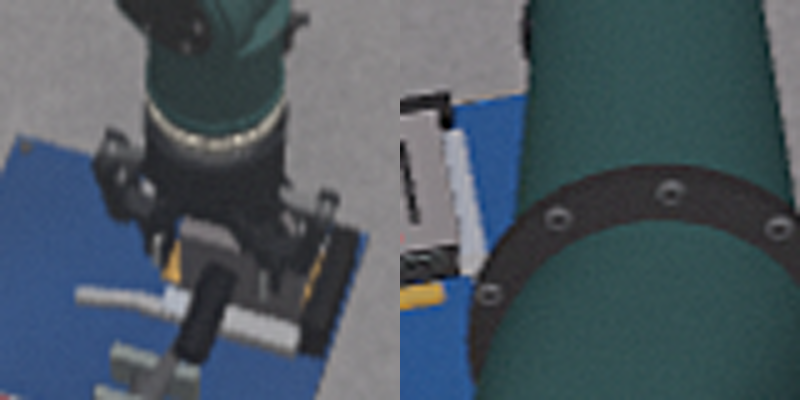

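Both fingers straddle the grip, and the top view shows the brass dome clear behind the foot. I'm descending to pinch.

Call:
servo_tool(plan=[0,0,0,0,0,-0.015,-0.3,0,0,0,0,0,-0.015,-0.3,0,0,0,0,0,-0.004,-0.3,0,0,0,0,0,0,-0.3])

```text
time_s: 27.38
position: [599.4, -79.2, 168.4]
ee_rot: [[0.988, 0.155, -0.001], [0.155, -0.988, 0.0], [-0.001, -0.0, -1.0]]
contact_force: [-0.7, -0.2, 0.2]
finger_gap: 55.7
```

Call:
servo_tool(plan=[0,0,0,0,0,0,1,0,0,0,0,0,0,1,0,0,0,0,0,0,1,0,0,0,0,0,0,1,0,0,0,0,0,0,1,0,0,0,0,0,0,1], grip_force=40)

```text
time_s: 28.12
position: [599.8, -79.3, 169.8]
ee_rot: [[0.988, 0.155, 0.0], [0.155, -0.988, -0.0], [0.0, 0.0, -1.0]]
contact_force: [-2.7, -0.5, 5.0]
finger_gap: 20.4
```

Call:
servo_tool(plan=[0,0,0,-0.0065,-0.001,0.0017,1,0,0,0,-0.0065,-0.001,0.0016,1,0,0,0,-0.0065,-0.001,0.001,1,0,0,0,-0.0065,-0.001,0.001,1,0,0,0,-0.0065,-0.001,0.0004,1,0,0,0,-0.0065,-0.001,0.0003,1,0,0,0,0,0,0,1])

```text
time_s: 29.0
position: [566.6, -84.6, 178.2]
ee_rot: [[0.988, 0.155, 0.014], [0.155, -0.988, -0.0], [0.013, 0.002, -1.0]]
contact_force: [5.3, 1.3, 6.6]
finger_gap: 20.1
```

Call:
servo_tool(plan=[0,0,0,-0.0065,-0.001,-0.0003,1,0,0,0,-0.0065,-0.001,-0.0004,1,0,0,0,-0.0065,-0.001,-0.001,1,0,0,0,-0.0065,-0.001,-0.001,1,0,0,0,-0.0065,-0.001,-0.0016,1,0,0,0,0,0,0,1])

```text
time_s: 29.75
position: [534.0, -89.8, 173.8]
ee_rot: [[0.988, 0.155, 0.013], [0.155, -0.988, -0.0], [0.013, 0.002, -1.0]]
contact_force: [5.1, 2.0, 9.6]
finger_gap: 20.5
```

```bash
python3 - <<'E'
from h import *
b=snap('scene','scene15')
s=manip.read_state();print(s['position'],s['contact_force'],s['finger_gap'])
x=cv2.resize(b[160:270,180:320,::-1],None,fx=5.5,fy=5.4,interpolation=cv2.INTER_CUBIC)
cv2.imwrite('pics/c20.png',x)
E
```

```text
[534.06664598 -89.83426164 173.83158268] [3.93172417 1.2507479  8.06963559] 20.41985829845802
```

View pics/c20.png

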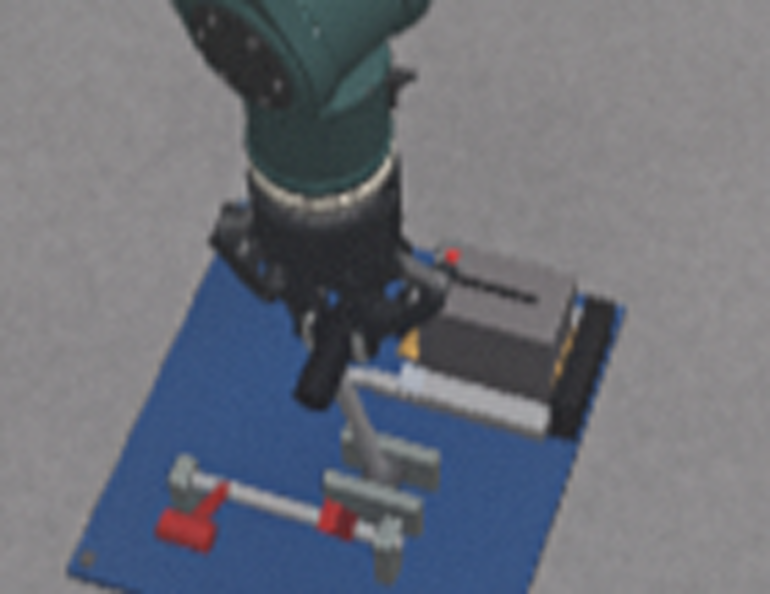

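Call:
servo_tool(plan=[0,0,0,-0.0065,-0.001,-0.0015,1,0,0,0,-0.0065,-0.001,-0.002,1,0,0,0,-0.0065,-0.001,-0.0022,1,0,0,0,0,0,0,1])

```text
time_s: 30.3
position: [515.6, -92.8, 167.8]
ee_rot: [[0.988, 0.156, 0.015], [0.156, -0.988, -0.001], [0.015, 0.003, -1.0]]
contact_force: [6.9, 2.4, 5.4]
finger_gap: 20.7
```

Call:
servo_tool(plan=[0,0,0,-0.004,-0.0006,-0.0015,1,0,0,0,-0.003,-0.0005,-0.001,1,0,0,0,0,0,0,1])

```text
time_s: 30.68
position: [509.4, -93.8, 165.3]
ee_rot: [[0.988, 0.156, 0.017], [0.156, -0.988, -0.001], [0.016, 0.003, -1.0]]
contact_force: [7.6, 2.0, 4.0]
finger_gap: 20.7
```

Call:
servo_tool(plan=[0,0,0,-0.003,-0.0005,-0.0005,1,0,0,0,0,0,0,1,0,0,0,0,0,0,1])

```text
time_s: 31.05
position: [507.6, -94.1, 164.8]
ee_rot: [[0.988, 0.156, 0.019], [0.156, -0.988, -0.001], [0.018, 0.004, -1.0]]
contact_force: [9.9, 3.5, 1.5]
finger_gap: 20.3
```

Call:
servo_tool(plan=[0,0,0,-0.003,-0.0005,-0.0005,1,0,0,0,0,0,0,1,0,0,0,0,0,0,1])

```text
time_s: 31.42
position: [507.3, -94.1, 164.8]
ee_rot: [[0.987, 0.157, 0.024], [0.157, -0.988, -0.001], [0.024, 0.005, -1.0]]
contact_force: [13.4, 3.5, -0.8]
finger_gap: 20.4
```

Call:
servo_tool(plan=[0,0,0,-0.003,-0.0005,-0.0005,1,0,0,0,0,0,0,1,0,0,0,0,0,0,1])

```text
time_s: 31.8
position: [507.1, -94.2, 164.7]
ee_rot: [[0.987, 0.157, 0.029], [0.158, -0.988, -0.001], [0.029, 0.006, -1.0]]
contact_force: [16.8, 4.5, -1.8]
finger_gap: 20.6
```

```bash
python3 - <<'E'
from h import *
b=snap('scene','scene16');a=snap('top','top16')
s=manip.read_state();print(s['position'],s['contact_force'],s['finger_gap'])
x=cv2.resize(b[160:270,180:320,::-1],None,fx=5.5,fy=5.4,interpolation=cv2.INTER_CUBIC)
cv2.imwrite('pics/c21.png',x)
cv2.imwrite('pics/c22.png',cv2.resize(a[140:250,230:350,::-1],None,fx=5,fy=5,interpolation=cv2.INTER_CUBIC))
E
```

```text
[507.03345014 -94.21340779 164.69773069] [17.18994742  4.07968478 -2.72721732] 20.514111896592954
```

View pics/c21.png

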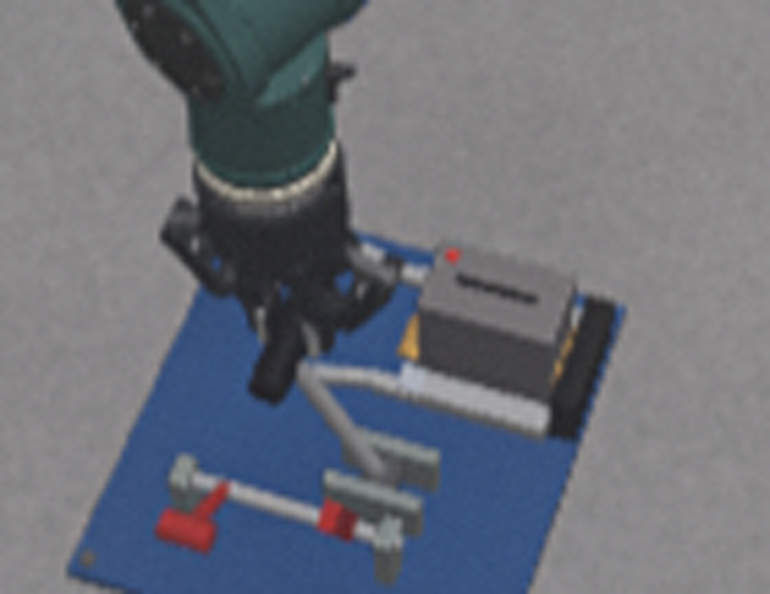

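View pics/c22.png

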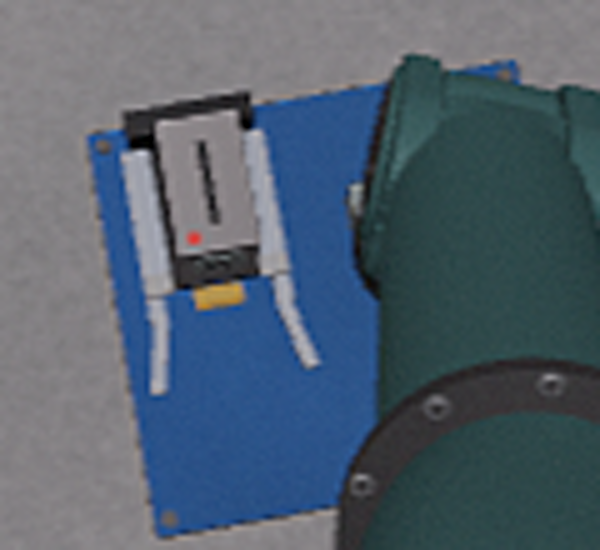

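View pics/top16.png

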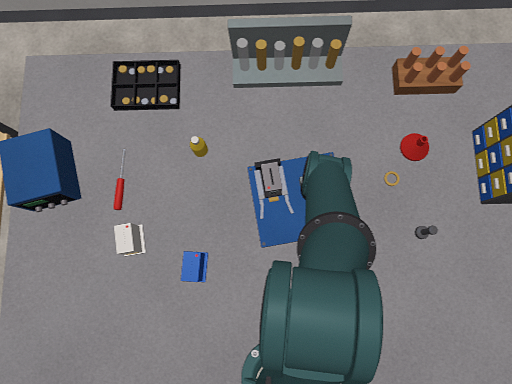

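```bash
python3 - <<'E'
from h import *
print(manip.sign_off()); s=manip.read_state(); print(s['time_s'],s['position'],s['contact_force'])
E
```

```text
the job is handed in; nothing more can be done
None
the job is handed in; nothing more can be done
```

The job is done in the order asked and handed in at about 32 s of the 61 s allowed; the sign-off reports no verdict.

- **Module:** It is fully home with the brass face against the black end stop. In the pictures its body runs from about jig x = 23 to 107 mm, as expected when home. The brass dome shows in full behind the foot. The upward load eased about 2.5 mm before the stop, which I read as the detent clicking up.
- **Catch:** I pushed it until it stopped firmly at about 18 N. The knob shows within a pixel of where joint 1.5 would put it.
- **Lever:** I pinched the grip and pulled it to its stop. The last two 3 mm pulls moved it less than 0.5 mm while the force rose to about 17 N. It was still held there, with a 40 N grip, at hand-in.
- **Other things:** The last top view shows the look-alikes and the bystanders where they were.

**Problems along the way:**
- **Jam at the mouth:** The first slide jammed with the foot's front edge digging in, reaching about 29 N forward and 53 N upward at the wrist. I backed off, regripped and slid it about 1 mm clear of the floor, and it then went in freely.
- **Camera mismatch:** The two cameras disagreed by about 4 mm on the jig's x position. I used values between the two and relied on contact for the final positions.
- **Not tested:** I did not check the detent by pulling the module firmly backwards. Easing the arm back before release moved it only 0.6 mm.

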